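# Close up the disc box

## Task

The archive box of disc cases on the desk was left open with its front section flipped forward over the front edge, so the cover cannot close. Using fingertips only, push the three forward-tipped cases and their divider back until they lean towards the back of the box like the ones behind, then tip the cover over and press it fully shut. Push gently, do not pick up any case, and leave the other things on the desk where they are.

Things in the scene. Friction and masses are not known exactly. Their poses are not given: they have to be found in the camera images.
- disc_box: Disc box fixed to the desk: grey tray, 150 mm long (own x), 160 wide (own y), walls 3 mm thick and 58 high, inner floor 3.5 mm up. Origin: centre of its underside; own x points from the front (paper label) to the back, where the cover is hinged; z up. From the front it holds a 6 mm floor rib (24 mm in), three cases, a hinged divider, three cases and a fixed rest leaning back 15 degrees
- cover (a joint): Smoke-coloured deep cover (shell 151 x 161 mm, 83 deep, walls 3 mm, 0.22 kg) hinged on the tray's back edge: 0 = shut, flush on the tray, its flat top level 141 mm above the desk; 1.75 = fully open, a little past upright: its hollow looks to the front, its flat top to the back. The stiff hinge stays where it is left; 1 to 3 N at its front edge move it
- cover_hinge (a point): Middle of the cover's hinge axis (which runs along the box's own y), 58 mm above the desk, 75 mm behind the box's centre
- cover_edge (a point): On the cover: middle of the outer edge between its flat top and its front wall. Shut, it lies 150 mm in front of the hinge axis and 83 mm above it; open, it is the highest rear edge of the cover. The flat top runs from here 150 mm back to the hinge end
- divider (a joint): White divider sheet, 150 mm wide, 120 high, 2.5 thick, with a tab reaching 132 mm, hinged on the tray's floor 69.5 mm behind the front face: 0 = tipped fully forward (26 degrees), 0.454 = upright, 0.715 = leaning fully back (15 degrees, its stop). Swings freely
- front_case_1: Foremost of three disc cases tipped forward 26 degrees with the divider; it rests on the tray's front wall, its top edge 25 mm out over the front, 116 mm above the desk. Case 142 x 125 x 10.4 mm, 95 g, standing on a 142 mm edge across the box. Origin: centre of its front cover face. Own x along the 142 mm edge, y up its 125 mm side, z through it towards the back of the box
- front_case_2: Second case in front of the divider, behind front_case_1; same size, lean, origin and axes
- front_case_3: Third case, just in front of the divider; same size, lean, origin and axes as front_case_1
- back_case_1: First case behind the divider, leaning back 15 degrees from the start; size, origin and axes as front_case_1
- back_case_2: Second case behind the divider; as back_case_1
- back_case_3: Third case behind the divider, on the back rest; as back_case_1
- mug: Bystander: white dotted mug, 82 mm across, 91 high, handle at its own -y; origin under the cup
- multimeter: Bystander: yellow hand meter lying on its back, 170 x 86 x 49 mm; origin at the centre of its underside
- battery_box: Bystander: small open white battery box with three AA cells in it, 70 x 95 mm, 57 high; origin on its underside
- dereeler: Bystander: white string spool standing on its round foot, 83 mm across, 126 high; origin at the centre of its foot
- tape_roll: Bystander: roll of beige tape lying flat, 100 mm across, 25 high; origin at the centre of its underside
- usb_stick: Bystander: memory stick lying on the notebook at the right, 18 x 50 x 8 mm; origin at the centre of its underside

How it is judged:
By the outcome, as a careful person would: the job done as asked, in the order asked, and still so for the second after the job is handed in, with the robot touching nothing.
It also fails if it takes over 54 s, if anything falls off the work surface, if the arm or the gripper's body presses on something with over 40 N, if the wrist force passes 120 N, or if a joint passes its speed limit or range.

## Robot

A 6-joint arm with a two-finger parallel gripper is mounted at the origin on a cart in front of the work surface, level with it; the furniture and walls round the work are solid. World frame = base frame: x ahead of the robot, y to its left, z up, the work surface at z = 0. Lengths are in m, angles in rad, forces in N, time in s.
With the tool pointing down it reaches from about 0.35 to 0.775 m from the base axis. Payload 5.5 kg.
Tool frame: the origin (TCP) lies on the centre line of the jaws, within the pads' length; the fingertips stand 11 mm ahead of it and the grasp point (between the pads) lies 8 mm behind it (env.tip_extent is the distance from the TCP to the fingertips, in m); z points along the fingers, y is the line along which they close (so a half turn about z gives the same grasp; the last joint's range is limited). The gripper opens to 85 mm and grips with 20 to 120 N. Pads are 22 mm wide; open, the fingers measure 114 mm over their backs; the gripper's body (76 mm by 85 mm) begins 54 mm behind the grasp point. The pads swing forward as they close: fully open they stand 13 mm farther back than shut.
Start: joints at [-1.484, 0.313, 0.046, 1.304, 0, 1.431], TCP at [0.129, -0.56, 0.242] pointing down, gripper open.
Joint ranges: [-2.76, 2.76], [-0.86, 1.69], [-1.03, 1.26], [-2.2, 2.34], [-1.47, 1.5], [-3.14, 3.14]. Speed limits (rad/s): [2.57, 2.57, 3.14, 3.14, 3.14, 3.14].

## Interface

Orientations are given as a unit quaternion [w, x, y, z].
In Python, from workcell import env gives the robot as it stands.
- The arm moves only by the shell command python3 -m jog 'ROWS' [FORCE]. ROWS is JSON, a list of rows, each a list of 5 numbers: the gripper's target within -1 to 1 (shut at 1, half-way at 0, fully open at -1), then the shift along the tool's x, y, z in m, then the turn about the tool's z in degrees. In form: [[fingers, tx, ty, tz, turn], ...]. A call has 1 to 5 rows; each row shifts and turns the commanded pose from where the row before left it, along the tool's axes as they then stand; what a row does not reach is not made up. A row lasts 1/12 s, in which the tool goes at most 41.7 mm and 7.16 degrees, less where a joint would pass 70% of its speed; a pose out of reach is approached as far as the arm can. A call is refused whole if a number of a shift passes 0.0417 or a number of a turn 7.16, either way. A call with a gripper value outside its range is refused whole. The fingers move at their own pace and stop on an object; FORCE is the grip in N (left out, the last holds). Time passes only in rows, so rows that do not move let the fingers close. It gives the time, the measured TCP pose, the force, the opening and the grip force at its end, in the units of the state.
- env.get_state(): the state, without advancing time (a new reading comes with each control period).
- env.read_camera(name): name is "scene" or "top"; returns a dict with "img" (400x640x3 uint8, red, green, blue), "fov_y" (degrees; the focal length in pixels is half the picture's height over the tangent of half this angle, whatever the lens; pixels are square), "cx", "cy" (the principal point, pixels), "T" (4x4, takes a point from camera to world coordinates). Camera axes: x right, y up, looking along -z (the intrinsics and any distortion apply to the point x, -y, -z); pixel columns grow to the right and rows downward; lengths in m; the calibration is good to about 2 mm. A picture is of the moment at which its call begins. There is no depth.
- env.hand_in(): hands the job in; it is judged then, once.
The state is a dict: "clock": time; "joint_pos": joint angles; "qvel": joint speeds; "tau": joint torques, N m; "tcp_pos": TCP position; "orientation": TCP orientation; "wrist_force": force on the tool from outside, world axes, zero at the start; "ft_torque": the same for the moment, N m; "finger_gap": finger opening in m; "grip_force": force on a finger pad.
Only numpy, scipy, OpenCV 4.12 (cv2) and the standard library are available. Lean on these libraries where they do the work, as an engineer would, in place of code of your own. Each camera call takes 0.05 s, during which the arm holds its last target. There are 200 camera calls.

## Working session

There is one attempt and no reset: what is moved stays moved. The work goes in short steps, Python scripts to look and compute and a shell command to move; the robot and the scene stay as the last step left them, time stands still between calls to the robot, and variables do not carry over. Pictures are saved under pics/ and viewed, at most 10 in all, crops included, and the job is handed in when it is done.

```bash
ls; mkdir -p pics
python3 - <<'E'
from workcell import env
import cv2
for n in("scene","top"):
    c=env.read_camera(n); cv2.imwrite(f"pics/{n}0.png",c["img"][:,:,::-1]); print(n,c["fov_y"],c["cx"],c["cy"],c["T"],[k for k in c])
s=env.get_state(); print(s)
E
```

```text
pics
scene 45.17452787245718 310.78013120678486 203.74404704474935 [[-0.50519989  0.63537029 -0.58401856 -0.34606909]
 [-0.86283295 -0.35846319  0.35640348  0.58500265]
 [ 0.01709902  0.68396545  0.72931398  1.21288248]
 [ 0.          0.          0.          1.        ]] ['img', 'fov_y', 'cx', 'cy', 'T']
top 46.49232662423997 319.4233978377404 198.56463859964862 [[-0.02922632  0.9895538  -0.14117045  0.33419617]
 [-0.99955805 -0.02816514  0.00950964  0.03823492]
 [ 0.00543422  0.14138599  0.98993963  1.51418606]
 [ 0.          0.          0.          1.        ]] ['img', 'fov_y', 'cx', 'cy', 'T']
{'clock': 0.1, 'joint_pos': array([-1.48360584e+00,  3.13954390e-01,  4.51092320e-02,  1.30361715e+00,
       -2.47547123e-06,  1.43120061e+00]), 'qvel': array([-0.00156516, -0.00057622,  0.00290377, -0.00063298,  0.00134884,
        0.00062479]), 'tau': array([ 2.56892759e-03, -4.81724739e+01,  2.99245209e+01,  1.26993394e-02,
       -1.36838798e-04,  3.24449758e-06]), 'tcp_pos': array([ 0.12924107, -0.55983934,  0.24148829]), 'orientation': array([-8.32734697e-04,  9.93577543e-01,  1.13150219e-01,  2.05866640e-05]), 'wrist_force': array([0.18448954, 0.58037854, 0.43521922]), 'ft_torque': array([ 0.02539471, -0.02002262, -0.01269757]), 'grip_force': 0.0, 'finger_gap': 0.08551457270935726}
```

View pics/scene0.png

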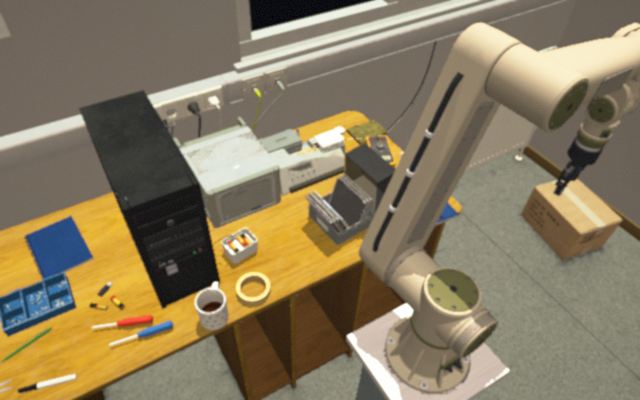

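View pics/top0.png

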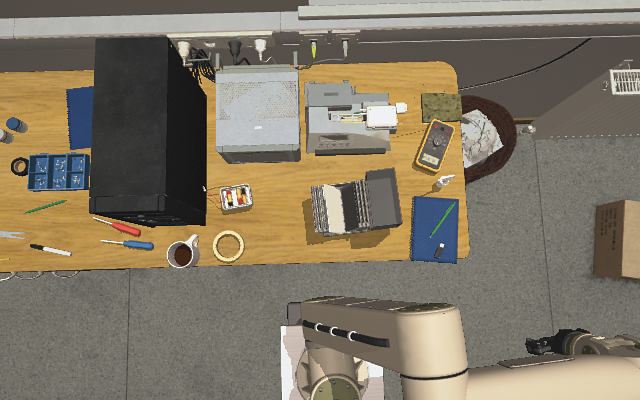

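The scene view shows the open box near (345,210). In the top view the box is at about (312-400, 170-240), with the cover on the right (world -y) and the front on the left. I'll zoom in on both.

Run:
```python
import cv2
a=cv2.imread("pics/top0.png")[155:255,290:420]; b=cv2.imread("pics/scene0.png")[160:260,290:410]
cv2.imwrite("pics/topc.png",cv2.resize(a,None,fx=6,fy=6,interpolation=cv2.INTER_CUBIC))
cv2.imwrite("pics/scenec.png",cv2.resize(b,None,fx=6,fy=6,interpolation=cv2.INTER_CUBIC))
```

```text
(no output)
```

View pics/topc.png

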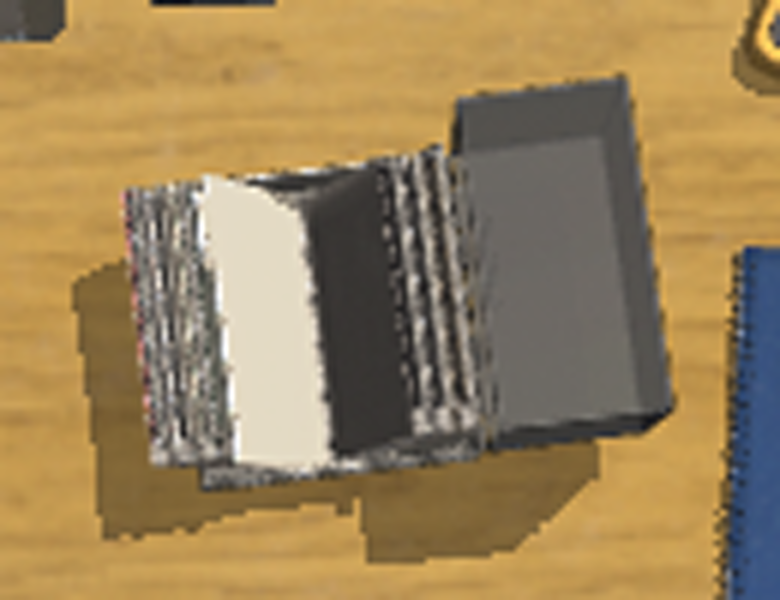

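View pics/scenec.png

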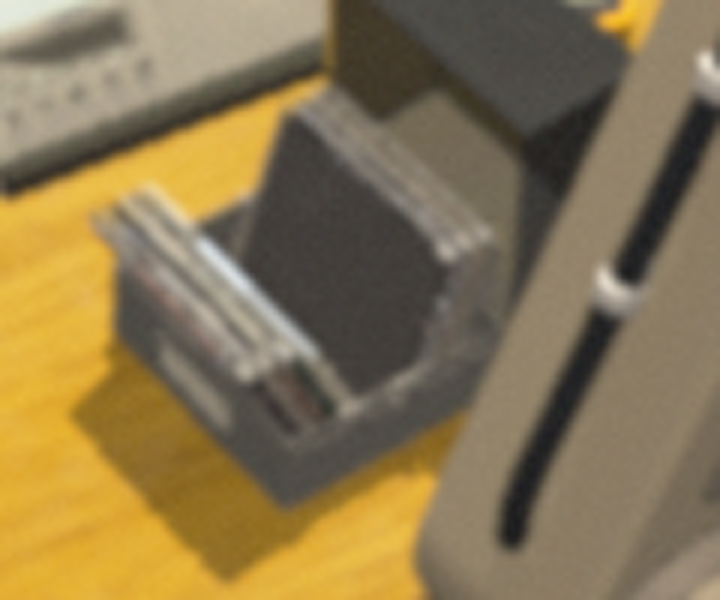

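The top crop shows front case 1's top edge running from (127,188) to (152,465), with the cover's rear edge from (628,75) to (672,408). The scene crop shows the tray's bottom front corners at (290,505) and (118,335). I'll fit the box pose from these.

```bash
cat > h.py <<'E'
import numpy as np, cv2
from scipy.optimize import least_squares
from workcell import env
def cam(n):
    c=env.read_camera(n); return c
def proj(c,P):
    T=c["T"]; p=(np.asarray(P)-T[:3,3])@T[:3,:3]; f=200/np.tan(np.radians(c["fov_y"]/2))
    return np.stack([c["cx"]+f*p[:,0]/-p[:,2], c["cy"]-f*p[:,1]/-p[:,2]],1)
def w(b,P):
    c,s=np.cos(b[2]),np.sin(b[2]); P=np.asarray(P,float)
    return P@np.array([[c,-s,0],[s,c,0],[0,0,1]]).T+[b[0],b[1],0]
E
python3 - <<'E'
from h import *
cs={n:cam(n) for n in("top","scene")}
D=[("top",-100,71,116,127,188),("top",-100,-71,116,152,465),("top",183.4,80.5,190.8,628,75),("top",183.4,-80.5,190.8,672,408),("top",101.7,80.5,205.6,455,100),("top",-75,-80,0,203,488),
("scene",-75,-80,0,290,505),("scene",-75,80,0,118,335),("scene",-100,71,116,97,218),("scene",-100,-71,116,250,375)]
def r(b):
    o=[]
    for n,x,y,z,u,v in D:
        off=np.array((290,155) if n=="top" else (290,160))
        o.append(proj(cs[n],w(b,[[x/1e3,y/1e3,z/1e3]]))[0]-((np.array([u,v])+.5)/6-.5+off))
    return np.array(o).ravel()
s=least_squares(r,[.6,-.05,-1.6],loss="soft_l1"); print(s.x,np.degrees(s.x[2])); print(r(s.x).reshape(-1,2).round(2))
np.save("b.npy",s.x)
for n in cs:
    im=cv2.resize(cs[n]["img"][:,:,::-1],None,fx=4,fy=4)
b=s.x
print(w(b,[[-.1,0,.116],[0,0,0],[.183,0,.19]]))
E
```

```text
[ 0.51080727 -0.05375704 -1.48273206] -84.9542893587873
[[-0.66  0.18]
 [ 0.57  0.34]
 [12.12  0.29]
 [12.86 -0.26]
 [13.75 -1.71]
 [ 0.15  0.84]
 [-1.28  2.27]
 [-1.41 -0.14]
 [-2.25  0.09]
 [-0.85  1.85]]
[[ 0.50201222  0.04585545  0.116     ]
 [ 0.51080727 -0.05375704  0.        ]
 [ 0.5269022  -0.23604788  0.19      ]]
```

```bash
cat >> h.py <<'E'
def cov(phi,pts):  # pts shut, relative to hinge (x,y,z) mm -> box m
    P=np.asarray(pts,float); c,s=np.cos(phi),np.sin(phi)
    return np.stack([75+P[:,0]*c+P[:,2]*s,P[:,1],58-P[:,0]*s+P[:,2]*c],1)/1e3
def case(front,t):pass
def overlay(b,phi,n,box,f,name):
    c=cam(n); x,y,X,Y=box
    im=cv2.resize(np.ascontiguousarray(c["img"][y:Y,x:X,::-1]),None,fx=f,fy=f,interpolation=cv2.INTER_CUBIC)
    def L(P,col):
        q=(proj(c,w(b,P))-[x,y]+.5)*f-.5
        cv2.polylines(im,[np.round(q).astype(int)],True,col,1)
    for z in(0,.058): L([[sx*.075,sy*.08,z] for sx,sy in((-1,-1),(-1,1),(1,1),(1,-1))],(0,255,0))
    for z in(0,83): L(cov(phi,[(X,Y,z) for X,Y in((-150,-80.5),(-150,80.5),(0,80.5),(0,-80.5))]),(0,0,255))
    cv2.imwrite(name,im)
E
python3 - <<'E'
from h import *
cs={n:cam(n) for n in("top","scene")}
D=[("top",-100,71,116,127,188),("top",-100,-71,116,152,465),("top",'E',80.5,83,628,75),("top",'E',-80.5,83,672,408),("top",'E',80.5,0,455,100),("top",-75,-80,0,203,488),
("scene",-75,-80,0,290,505),("scene",-75,80,0,118,335),("scene",-100,71,116,97,218),("scene",-100,-71,116,250,375)]
def r(b):
    o=[]
    for n,x,y,z,u,v in D:
        off=np.array((290,155) if n=="top" else (290,160))
        P=cov(b[3],[(-150,y,z)]) if x=='E' else [[x/1e3,y/1e3,z/1e3]]
        o.append(proj(cs[n],w(b,P))[0]-((np.array([u,v])+.5)/6-.5+off))
    return np.array(o).ravel()
s=least_squares(r,[.6,-.05,-1.6,1.5],loss="soft_l1"); print(s.x); print(r(s.x).reshape(-1,2).round(2))
np.save("b.npy",s.x)
overlay(s.x,s.x[3],"top",(290,155,420,255),4,"pics/ot.png");overlay(s.x,s.x[3],"scene",(290,150,410,250),4,"pics/os.png")
cv2.imwrite("pics/ov.png",np.vstack([np.pad(cv2.imread("pics/ot.png")[:300],((0,0),(0,0),(0,0))),np.pad(cv2.imread("pics/os.png")[:300],((0,0),(0,40),(0,0)))]))
E
```

```text
[ 0.51154127 -0.05704323 -1.48579325  1.45252456]
[[ 0.47 -0.2 ]
 [ 1.58 -0.03]
 [-0.08 -0.  ]
 [ 0.44  0.58]
 [-0.32 -0.27]
 [ 1.07  0.52]
 [-0.65  1.7 ]
 [-0.66 -0.7 ]
 [-1.47 -0.51]
 [-0.17  1.25]]
```

View pics/ov.png

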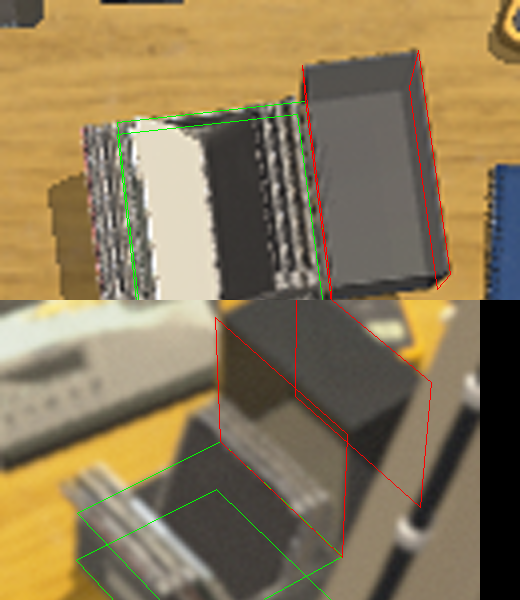

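The cover fits best at about 1.45 rad, roughly upright. The box is at (0.512, -0.057) with yaw -85.1°. I'll turn the tool so its x points along -box x and its y along box y, while rising and travelling.

```bash
python3 -m jog '[[-1,0,0,-0.0083,-6.83],[-1,0,0,-0.0083,-6.83],[-1,0,0,-0.0083,-6.83],[-1,0,0,-0.0083,-6.83],[-1,0,0,-0.0083,-6.83]]' && python3 -m jog '[[-1,0,0,-0.0083,-6.83],[-1,0,0,-0.0083,-6.83],[-1,0,0,-0.0083,-6.83],[-1,0,0,-0.0083,-6.83],[-1,0,0,-0.0083,-6.83]]' >/dev/null && python3 -m jog '[[-1,0,0,-0.0083,-6.83],[-1,0,0,-0.0083,-6.83],[-1,0,0,0,0]]'
cat > st.py <<'E'
from h import *
s=env.get_state(); b=np.load("b.npy"); p=s["tcp_pos"]; d=p[:2]-b[:2]; c,sn=np.cos(b[2]),np.sin(b[2])
q=s["orientation"]; psi=np.degrees(2*np.arctan2(q[2],q[1]))
print("t",round(s["clock"],2),"box xyz mm",(np.array([c*d[0]+sn*d[1],-sn*d[0]+c*d[1],p[2]])*1e3).round(1),"psi",psi.round(1),"F",s["wrist_force"].round(1),"j",s["joint_pos"].round(2),"tcp",p.round(3),"gap",round(s["finger_gap"],3),env.tip_extent)
E
python3 st.py
```

```text
clock: 0.82
tcp_pos: [0.1293, -0.5603, 0.2842]
orientation: [0.0, 0.915, 0.403, -0.0]
wrist_force: [-0.4, 0.2, 0.4]
finger_gap: 0.0858
grip_force: 0.0
clock: 1.48
tcp_pos: [0.1293, -0.5609, 0.3437]
orientation: [0.001, 0.675, 0.738, -0.001]
wrist_force: [-0.7, -0.6, 0.5]
finger_gap: 0.0859
grip_force: 0.0
t 1.48 box xyz mm [ 469.6 -423.6  343.7] psi 95.1 F [-0.7 -0.6  0.5] j [-1.48  0.31  0.29  1.55 -0.   -0.  ] tcp [ 0.129 -0.561  0.344] gap 0.086 0.011
```

```bash
for i in 1; do python3 -m jog '[[-1,0.0186,0.0288,0,0],[-1,0.0186,0.0288,0,0],[-1,0.0186,0.0288,0,0],[-1,0.0186,0.0288,0,0],[-1,0.0186,0.0288,0,0]]' >/dev/null; done; python3 -m jog '[[-1,0.0186,0.0288,0,0],[-1,0.0186,0.0288,0,0],[-1,0.0186,0.0288,0,0],[-1,0.0186,0.0288,0,0],[-1,0.0186,0.0288,0,0]]' >/dev/null; python3 st.py
python3 -m jog '[[-1,0.036,0.0114,0,0],[-1,0.036,0.0114,0,0],[-1,0.036,0.0114,0,0],[-1,0.036,0.0114,0,0],[-1,0.036,0.0114,0,0]]' >/dev/null;python3 -m jog '[[-1,0.036,0.0114,0,0],[-1,0.036,0.0114,0,0],[-1,0.036,0.0114,0,0],[-1,0.036,0.0114,0,0],[-1,0.036,0.0114,0,0]]'>/dev/null; python3 -m jog '[[-1,0.036,0.0114,0,0],[-1,0.036,0.0114,0,0],[-1,0,0,0,0]]'>/dev/null; python3 st.py
```

```text
t 2.32 box xyz mm [ 281.3 -134.7  341.5] psi 94.7 F [ 0.1 -0.2 -1.2] j [-0.87  0.22  0.16  1.51 -0.    0.62] tcp [ 0.401 -0.349  0.342] gap 0.085 0.011
t 3.4 box xyz mm [-155.2    1.2  341.1] psi 95.1 F [-0.6 -0.5 -0.3] j [0.03 0.17 0.11 1.5  0.   1.52] tcp [0.5   0.098 0.341] gap 0.085 0.011
```

```bash
python3 -m jog '[[-1,0,0,0.0366,0],[-1,0,0,0.0366,0],[-1,0,0,0.0366,0],[-1,0,0,0.0366,0],[-1,0,0,0.0366,0]]' >/dev/null; python3 -m jog '[[-1,0,0,0.0366,0],[-1,0,0,0.0366,0],[-1,0,0,0,0]]' >/dev/null; python3 st.py
python3 -m jog '[[-1,-0.01,0,0,0],[-1,-0.01,0,0,0],[-1,-0.01,0,0,0],[-1,-0.008,0,0,0],[-1,-0.008,0,0,0]]'>/dev/null; python3 st.py
python3 -m jog '[[-1,-0.006,0,0,0],[-1,-0.006,0,0,0],[-1,-0.006,0,0,0],[-1,-0.006,0,0,0],[-1,-0.006,0,0,0]]'>/dev/null; python3 st.py
```

```text
t 4.07 box xyz mm [-149.7   -5.6   78.9] psi 94.8 F [-1.8 -1.1 -0.7] j [ 0.02  0.3  -0.4   0.89 -0.    1.51] tcp [0.493 0.092 0.079] gap 0.085 0.011
t 4.48 box xyz mm [-102.1    2.    87.7] psi 94.9 F [-0.6  0.6  1. ] j [-0.07  0.28 -0.39  0.89  0.    1.42] tcp [0.505 0.045 0.088] gap 0.085 0.011
t 4.9 box xyz mm [-73.    0.7  86.3] psi 95.0 F [-3.2  1.8 11.3] j [-0.13  0.29 -0.39  0.89 -0.    1.36] tcp [0.506 0.016 0.086] gap 0.085 0.011
```

```bash
python3 -m jog '[[-1,0,0,0,0],[-1,0,0,0,0]]'>/dev/null; python3 st.py
python3 - <<'E'
from h import *
b=np.load("b.npy"); 
overlay(b,1.45,"top",(290,155,420,255),4,"pics/ot1.png");overlay(b,1.45,"scene",(280,150,410,250),4,"pics/os1.png")
cv2.imwrite("pics/v1.png",np.vstack([cv2.imread("pics/ot1.png"),cv2.imread("pics/os1.png")])[:600])
E
```

```text
t 5.07 box xyz mm [-72.9   1.   86.4] psi 94.9 F [0.4 0.4 4.7] j [-0.13  0.29 -0.39  0.89 -0.    1.36] tcp [0.506 0.016 0.086] gap 0.085 0.011
```

View pics/v1.png

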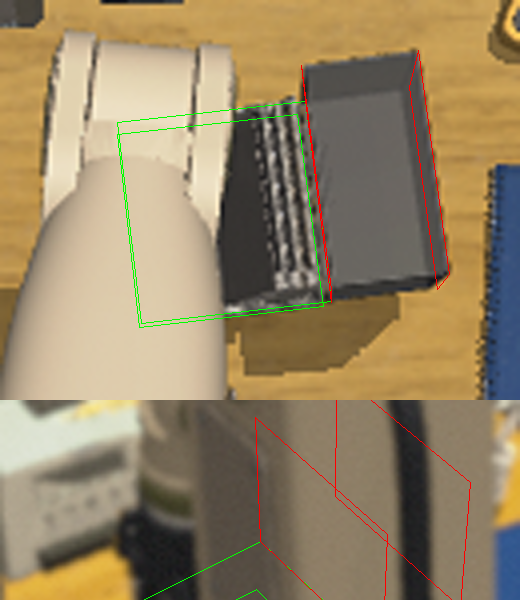

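The arm hides the front section in both views, so I'll continue gently and watch the force.

```bash
python3 -m jog '[[-1,-0.004,0,0,0],[-1,-0.004,0,0,0],[-1,-0.004,0,0,0]]'>/dev/null; python3 st.py;  python3 -m jog '[[-1,-0.004,0,0,0],[-1,-0.004,0,0,0],[-1,0,0,0,0]]'>/dev/null; python3 st.py
```

```text
t 5.42 box xyz mm [-61.    1.2  87.1] psi 95.0 F [-1.9  0.2  9.9] j [-0.15  0.29 -0.39  0.89 -0.    1.33] tcp [0.508 0.004 0.087] gap 0.085 0.011
t 5.67 box xyz mm [-52.9   0.5  85.7] psi 94.9 F [-0.3 -0.5 -0.4] j [-0.17  0.29 -0.39  0.89 -0.    1.32] tcp [ 0.508 -0.004  0.086] gap 0.085 0.011
```

```bash
python3 -m jog '[[-1,-0.004,0,0,0],[-1,-0.004,0,0,0],[-1,-0.004,0,0,0]]'>/dev/null; python3 st.py;  python3 -m jog '[[-1,-0.004,0,0,0],[-1,-0.004,0,0,0],[-1,0,0,0,0]]'>/dev/null; python3 st.py; python3 -m jog '[[-1,-0.003,0,0,0],[-1,0,0,0,0]]'>/dev/null; python3 st.py
```

```text
t 5.92 box xyz mm [-41.3   0.1  85.3] psi 95.0 F [ 0.4 -0.1 -0.1] j [-0.19  0.29 -0.39  0.89 -0.    1.3 ] tcp [ 0.508 -0.016  0.085] gap 0.086 0.011
t 6.17 box xyz mm [-33.1   0.4  85.5] psi 94.9 F [0.5 0.  0.5] j [-0.2   0.29 -0.39  0.89  0.    1.28] tcp [ 0.509 -0.024  0.086] gap 0.086 0.011
t 6.33 box xyz mm [-32.3   0.3  85.5] psi 95.0 F [0.4 6.6 0.4] j [-0.21  0.29 -0.39  0.89  0.    1.27] tcp [ 0.509 -0.025  0.086] gap 0.085 0.011
```

```bash
python3 -m jog '[[-1,-0.001,0,0,0],[-1,0,0,0,0]]'>/dev/null; python3 st.py; python3 -m jog '[[-1,-0.001,0,0,0],[-1,0,0,0,0]]'>/dev/null; python3 st.py;  python3 -m jog '[[-1,0.01,0,0,0],[-1,0.01,0,0,0],[-1,0,0,-0.03,0],[-1,0,0,-0.04,0],[-1,0,0,-0.04,0]]'>/dev/null
python3 -m jog '[[-1,0.04,0,-0.04,0],[-1,0.04,0,-0.04,0],[-1,0.04,0,-0.01,0],[-1,0.04,0,0,0],[-1,0.04,0,0,0]]'>/dev/null; python3 -m jog '[[-1,0.04,0,0,0],[-1,0.04,0,0,0],[-1,0,0,0,0]]'>/dev/null; python3 st.py
python3 - <<'E'
from h import *
b=np.load("b.npy"); 
overlay(b,1.45,"top",(280,155,410,255),4,"pics/ot1.png");overlay(b,1.45,"scene",(280,150,410,250),4,"pics/os1.png")
cv2.imwrite("pics/v2.png",np.vstack([cv2.imread("pics/ot1.png")[:300],cv2.imread("pics/os1.png")[:300]]))
E
```

```text
t 6.5 box xyz mm [-32.2   0.2  85.5] psi 95.1 F [-0.5 10.4  1. ] j [-0.21  0.29 -0.39  0.89  0.01  1.27] tcp [ 0.509 -0.025  0.086] gap 0.086 0.011
t 6.67 box xyz mm [-32.    0.2  85.5] psi 95.1 F [-0.4 12.1  2.2] j [-0.21  0.29 -0.39  0.89  0.01  1.27] tcp [ 0.509 -0.025  0.086] gap 0.085 0.011
t 7.75 box xyz mm [-313.9   -0.8  264.5] psi 95.4 F [ 0.3 -0.9  0.3] j [0.34 0.25 0.02 1.34 0.   1.82] tcp [0.484 0.256 0.264] gap 0.086 0.011
```

View pics/v2.png

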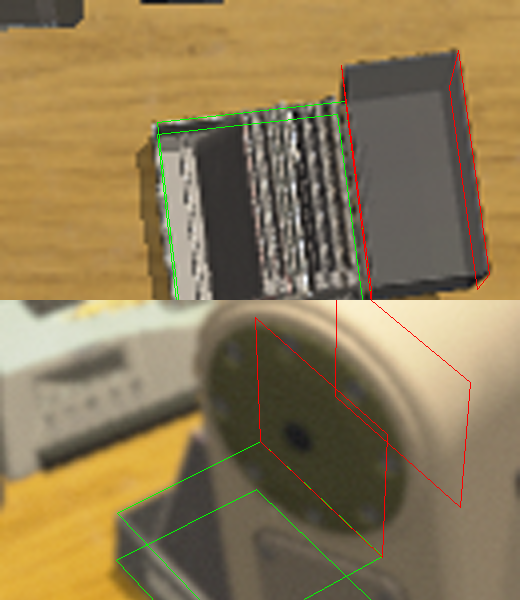

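All three front cases and the divider now lean back with the rest. Tops run in one group from column 245 to 355 in the crop. Next I'll go over and behind the cover with the fingers shut.

```bash
python3 -m jog '[[1,0,0,-0.04,0],[1,0,0,-0.04,0],[1,-0.0375,0,0,0],[1,-0.0375,0,0,0],[1,-0.0375,0,0,0]]'>/dev/null; python3 -m jog '[[1,-0.0375,0,0,0],[1,-0.0375,0,0,0],[1,-0.0375,0,0,0],[1,-0.0375,0,0,0],[1,-0.0375,0,0,0]]'>/dev/null; python3 -m jog '[[1,-0.0375,0,0,0],[1,-0.0375,0,0,0],[1,-0.0375,0,0,0],[1,-0.0375,0,0,0],[1,-0.0375,0,0,0]]'>/dev/null; python3 -m jog '[[1,-0.0375,0,0,0],[1,0,0,0,0]]'>/dev/null; python3 st.py
python3 - <<'E'
from h import *
c=cam("top"); f=200/np.tan(np.radians(c["fov_y"]/2)); b=np.load("b.npy")
for u,v,z in((445,182,.06),(432,145,.03)):
    d=c["T"][:3,:3]@np.array([(u-c["cx"])/f,-(v-c["cy"])/f,-1]); o=c["T"][:3,3]; p=o+d*(z-o[2])/d[2]; e=p[:2]-b[:2]
    cc,s=np.cos(b[2]),np.sin(b[2]); print(p.round(3),"box",(cc*e[0]+s*e[1]).round(3),(-s*e[0]+cc*e[1]).round(3))
E
```

```text
t 9.27 box xyz mm [225.2  -1.2 342.8] psi 94.5 F [-1.   0.4 -1.1] j [-0.62  0.36  0.36  1.57 -0.    0.87] tcp [ 0.529 -0.282  0.343] gap -0.0 0.011
[ 0.583 -0.376  0.06 ] box 0.324 0.044
[ 0.713 -0.35   0.03 ] box 0.309 0.176
```

```bash
python3 -m jog '[[1,0,0,0.036,0],[1,0,0,0.036,0],[1,0,0,0.036,0],[1,0,0,0.034,0],[1,0,0,0,0]]'>/dev/null; python3 st.py; python3 -m jog '[[1,-0.01,0,0,0],[1,-0.01,0,0,0],[1,-0.008,0,0,0],[1,0,0,0,0]]'>/dev/null; python3 st.py; python3 -m jog '[[1,-0.008,0,0,0],[1,-0.008,0,0,0],[1,-0.008,0,0,0],[1,0,0,0,0]]'>/dev/null; python3 st.py;  python3 -m jog '[[1,-0.008,0,0,0],[1,-0.008,0,0,0],[1,0,0,0,0]]'>/dev/null; python3 st.py
```

```text
t 9.73 box xyz mm [214.2  -3.9 195.3] psi 94.9 F [-0.9  1.4 -0.8] j [-0.61  0.37  0.02  1.23 -0.    0.87] tcp [ 0.526 -0.271  0.195] gap -0.0 0.011
t 10.07 box xyz mm [248.9   2.1 205.5] psi 94.8 F [ 0.2 -1.1  0.7] j [-0.65  0.4   0.08  1.25 -0.    0.84] tcp [ 0.535 -0.305  0.206] gap -0.0 0.011
t 10.4 box xyz mm [271.4   1.  202.7] psi 94.9 F [ 0.2 -0.7  0.3] j [-0.68  0.43  0.12  1.26 -0.    0.81] tcp [ 0.536 -0.327  0.203] gap -0.0 0.011
t 10.65 box xyz mm [287.    0.9 202.4] psi 94.9 F [-0.2 -0.3  0.2] j [-0.69  0.45  0.15  1.27 -0.    0.79] tcp [ 0.537 -0.343  0.202] gap -0.0 0.011
```

Wrong sign: +tool x is -box x. Nothing was touched, so I'll come back towards the cover.

```bash
python3 -m jog '[[1,0.02,0,0,0],[1,0.02,0,0,0],[1,0.02,0,0,0],[1,0.015,0,0,0],[1,0,0,0,0]]'>/dev/null; python3 st.py; python3 -m jog '[[1,0.008,0,0,0],[1,0.008,0,0,0],[1,0,0,0,0]]'>/dev/null; python3 st.py; python3 -m jog '[[1,0.008,0,0,0],[1,0.008,0,0,0],[1,0,0,0,0]]'>/dev/null; python3 st.py;  python3 -m jog '[[1,0.008,0,0,0],[1,0.008,0,0,0],[1,0,0,0,0]]'>/dev/null; python3 st.py
```

```text
t 11.07 box xyz mm [207.6   0.7 202.8] psi 95.1 F [ 0.2  0.2 -0.3] j [-0.6   0.36  0.02  1.23  0.    0.88] tcp [ 0.53  -0.264  0.203] gap 0.0 0.011
t 11.32 box xyz mm [193.4   0.8 202.7] psi 95.0 F [-0.8  0.1 -0.4] j [-0.58  0.35 -0.01  1.22  0.    0.91] tcp [ 0.529 -0.25   0.203] gap -0.0 0.011
t 11.57 box xyz mm [177.2   0.6 202.6] psi 95.0 F [-0.6  0.7  0.6] j [-0.56  0.33 -0.03  1.21  0.    0.93] tcp [ 0.527 -0.234  0.203] gap -0.0 0.011
t 11.82 box xyz mm [160.9   0.6 202.6] psi 95.0 F [ 0.2  1.2 -1.2] j [-0.53  0.32 -0.05  1.21  0.    0.95] tcp [ 0.526 -0.217  0.203] gap -0.0 0.011
```

```bash
python3 -m jog '[[1,0.009,0,-0.003,0],[1,0.009,0,-0.003,0],[1,0.009,0,-0.003,0],[1,0.009,0,-0.003,0],[1,0.009,0,-0.003,0]]'>/dev/null; python3 st.py; python3 -m jog '[[1,0.0092,0,-0.0007,0],[1,0.0092,0,-0.0007,0],[1,0.0092,0,-0.0007,0],[1,0.0092,0,-0.0007,0],[1,0.0092,0,-0.0007,0]]'>/dev/null; python3 st.py
```

```text
t 12.23 box xyz mm [116.6   0.7 218.4] psi 95.0 F [-0.8 -1.5  0.2] j [-0.47  0.27 -0.07  1.23 -0.    1.02] tcp [ 0.522 -0.173  0.218] gap 0.0 0.011
t 12.65 box xyz mm [ 70.1   0.5 220.7] psi 95.0 F [ 0.8 -2.   0.2] j [-0.39  0.24 -0.11  1.23  0.    1.09] tcp [ 0.518 -0.127  0.221] gap 0.0 0.011
```

```bash
python3 -m jog '[[1,0.009,0,0.0022,0],[1,0.009,0,0.0022,0],[1,0.009,0,0.0022,0],[1,0.009,0,0.0022,0],[1,0.009,0,0.0022,0]]'>/dev/null; python3 st.py; python3 -m jog '[[1,0.0078,0,0.0048,0],[1,0.0078,0,0.0048,0],[1,0.0078,0,0.0048,0],[1,0.0078,0,0.0048,0],[1,0.0078,0,0.0048,0]]'>/dev/null; python3 st.py;  python3 -m jog '[[1,0.006,0,0.0062,0],[1,0.006,0,0.0062,0],[1,0.006,0,0.0062,0],[1,0.006,0,0.0062,0]]'>/dev/null; python3 st.py
```

```text
t 13.07 box xyz mm [2.540e+01 2.000e-01 2.094e+02] psi 95.0 F [ 0.2 -0.9 -0.1] j [-0.31  0.22 -0.16  1.19 -0.    1.17] tcp [ 0.514 -0.082  0.209] gap -0.0 0.011
t 13.48 box xyz mm [-13.3   0.2 185.2] psi 95.0 F [ 0.9 -0.8  0.7] j [-0.24  0.22 -0.22  1.13 -0.    1.24] tcp [ 0.511 -0.044  0.185] gap -0.0 0.011
t 13.82 box xyz mm [-37.    0.3 160.5] psi 94.9 F [0.9 1.  1.1] j [-0.2   0.23 -0.27  1.07 -0.    1.29] tcp [ 0.509 -0.02   0.16 ] gap 0.0 0.011
```

```bash
python3 -m jog '[[1,0.003,0,0.003,0],[1,0.003,0,0.003,0],[1,0,0,0.002,0],[1,0,0,0,0]]'>/dev/null; python3 st.py; python3 -m jog '[[1,0,0,0.002,0],[1,0,0,0,0]]'>/dev/null; python3 st.py;  python3 -m jog '[[1,0,0,0.002,0],[1,0,0,0,0]]'>/dev/null; python3 st.py
```

```text
t 14.15 box xyz mm [-42.6   0.3 152.9] psi 95.0 F [-0.1  0.3 -0.5] j [-0.19  0.23 -0.29  1.05 -0.    1.3 ] tcp [ 0.508 -0.015  0.153] gap 0.0 0.011
t 14.32 box xyz mm [-42.3   0.7 152.1] psi 94.9 F [-1.6  0.5  4.2] j [-0.19  0.23 -0.29  1.05  0.    1.3 ] tcp [ 0.509 -0.015  0.152] gap 0.0 0.011
t 14.48 box xyz mm [-42.3   0.8 151.9] psi 94.9 F [-5.4  2.2 17.8] j [-0.19  0.23 -0.29  1.05  0.    1.3 ] tcp [ 0.509 -0.015  0.152] gap 0.0 0.011
```

```bash
python3 -m jog '[[1,0,0,0.001,0],[1,0,0,0,0],[1,0,0,0,0]]'>/dev/null; python3 st.py; python3 -m jog '[[1,0,0,-0.005,0],[1,0,0,-0.02,0],[1,0,0,-0.04,0],[1,0,0,-0.04,0],[1,0,0,-0.04,0]]'>/dev/null;  python3 -m jog '[[1,0.04,0,0,0],[1,0.04,0,0,0],[1,0.04,0,0,0],[1,0.04,0,0,0],[1,0.04,0,0,0]]'>/dev/null; python3 -m jog '[[1,0.04,0,0,0],[1,0.04,0,0,0],[1,0.04,0,0,0],[1,0,0,0,0],[1,0,0,0,0]]'>/dev/null; python3 st.py
python3 - <<'E'
from h import *
b=np.load("b.npy"); 
overlay(b,0,"top",(280,155,410,255),4,"pics/ot1.png");overlay(b,0,"scene",(280,150,410,250),4,"pics/os1.png")
cv2.imwrite("pics/v3.png",np.vstack([cv2.imread("pics/ot1.png")[100:],cv2.imread("pics/os1.png")[:300]]))
cv2.imwrite("pics/top9.png",cam("top")["img"][:,:,::-1])
E
```

```text
t 14.73 box xyz mm [-42.3   0.8 151.8] psi 94.9 F [-8.4  1.3 23.4] j [-0.19  0.23 -0.29  1.04  0.    1.3 ] tcp [ 0.509 -0.015  0.152] gap 0.0 0.011
t 15.98 box xyz mm [-3.644e+02 -3.000e-01  2.927e+02] psi 95.2 F [ 0.2 -0.2 -1. ] j [ 0.43  0.3   0.14  1.42 -0.    1.91] tcp [0.48  0.306 0.293] gap 0.0 0.011
```

View pics/v3.png

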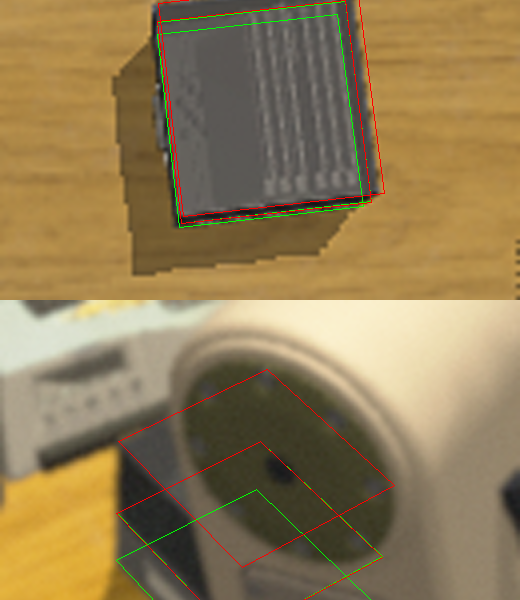

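View pics/top9.png

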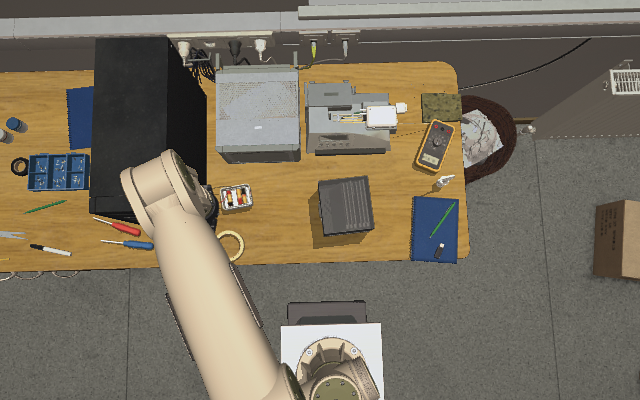

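The cover is shut flush at (345,205), with all six cases leaning back underneath it and the other items where they were. I'll hand in.

```bash
python3 -c "
from workcell import env
print(env.hand_in())"
```

```text
the job is handed in; nothing more can be done
None
```

The job is handed in: the three front cases and their divider now lean back like the ones behind, and the cover is pressed fully shut. The other items looked unmoved in the top camera view, and the arm finished clear of everything at about 16 s on the clock.

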